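Flip two stock tags to show refill

TASK

The canister and the yoghurt pot are running low: flip the hinged tag on the stand in front of each of them right over its pivot, pushing it gently with the fingertips from left to right, so that its three bars show in place of the ring and it lies flat on the right-hand side. Leave the food jar's tag showing its ring, and do not pick up or shift any of the containers or the other things on the table.

Things in the scene. Friction and masses are not known exactly. Their poses are not given: they have to be found in the camera images.
- stand_can: steel tag stand just in front of the card canister, fixed to the table. Origin: middle of the underside of its base (110 x 80 x 12 mm in x, y, z); x runs along the level hinge pin, away from the robot to the container, y to the left, z up. Pin at y = 0, 120 mm above the table, between two upright cheeks (x = +-39 to 47 mm, 22 mm wide in y, 131 mm high). Beyond y = +-40 mm only the table lies below the tag
- flag_can (a joint): tag angle: 0 level on the left (+y of the stand), ring up; 1.57 upright; 3.14 level on the right (-y), three bars up; stops at 0 and 3.14. Tag 5 mm thick, 66 mm wide to 53 mm from the pin, then a 40 mm wide tab to 70 mm. Starts at 0 to 0.15. Stiff hinge (0.03 N m, under 1 N at the tab): it stays where it is left and does not fall over by itself
- flag_can_edge (a point): middle of the free edge of that tag's tab, 70 mm from the hinge pin, halfway through its thickness
- stand_pot: steel tag stand just in front of the yoghurt pot, fixed to the table. Origin: middle of the underside of its base (110 x 80 x 12 mm in x, y, z); x runs along the level hinge pin, away from the robot to the container, y to the left, z up. Pin at y = 0, 120 mm above the table, between two upright cheeks (x = +-39 to 47 mm, 22 mm wide in y, 131 mm high). Beyond y = +-40 mm only the table lies below the tag
- flag_pot (a joint): tag angle: 0 level on the left (+y of the stand), ring up; 1.57 upright; 3.14 level on the right (-y), three bars up; stops at 0 and 3.14. Tag 5 mm thick, 66 mm wide to 53 mm from the pin, then a 40 mm wide tab to 70 mm. Starts at 0 to 0.15. Stiff hinge (0.03 N m, under 1 N at the tab): it stays where it is left and does not fall over by itself
- flag_pot_edge (a point): middle of the free edge of that tag's tab, 70 mm from the hinge pin, halfway through its thickness
- stand_jar: steel tag stand just in front of the glass food jar, fixed to the table. Origin: middle of the underside of its base (110 x 80 x 12 mm in x, y, z); x runs along the level hinge pin, away from the robot to the container, y to the left, z up. Pin at y = 0, 120 mm above the table, between two upright cheeks (x = +-39 to 47 mm, 22 mm wide in y, 131 mm high). Beyond y = +-40 mm only the table lies below the tag
- flag_jar (a joint): tag angle: 0 level on the left (+y of the stand), ring up; 1.57 upright; 3.14 level on the right (-y), three bars up; stops at 0 and 3.14. Tag 5 mm thick, 66 mm wide to 53 mm from the pin, then a 40 mm wide tab to 70 mm. Starts at 0 to 0.15. Stiff hinge (0.03 N m, under 1 N at the tab): it stays where it is left and does not fall over by itself
- flag_jar_edge (a point): middle of the free edge of that tag's tab, 70 mm from the hinge pin, halfway through its thickness
- canister: card canister with a red lid, 99 mm diameter, 124 mm tall, loose, about 140 mm beyond the middle of its stand. Origin: centre of its underside
- yoghurt_pot: small round yoghurt pot with foil top, 72 mm diameter, 71 mm tall, loose, about 140 mm beyond the middle of its stand. Origin: centre of its underside
- food_jar: glass food jar with a red lid, 85 mm diameter, 132 mm tall, loose, about 140 mm beyond the middle of its stand. Origin: centre of its underside
- spice_jar: bystander: spice jar, 47 mm diameter, 98 mm tall, loose. Origin: centre of its underside
- vial: bystander: small vial with a screw cap, 31 mm diameter, 63 mm tall, loose. Origin: centre of its underside
- marker_pen: bystander: marker pen lying on the table between the left and middle stands, 135 mm long, 17 mm thick, loose. Origin: centre of its underside
- peeler_tool: bystander: peeler lying near the right edge of the table, 170 x 25 x 18 mm, loose. Origin: centre of its underside

How it is judged:
By the outcome, as a careful person would: the job done as asked, in the order asked, and still so for the second after the job is handed in, with the robot touching nothing.
It also fails if it takes over 61 s, if anything falls off the work surface, if the arm or the gripper's body presses on something with over 40 N, if the wrist force passes 120 N, or if a joint passes its speed limit or range.

ROBOT

A 7-joint arm with a two-finger parallel gripper is mounted at the origin on a cart in front of the work surface, level with it; the furniture and walls round the work are solid. World frame = base frame: x ahead of the robot, y to its left, z up, the work surface at z = 0. Lengths are in m, angles in rad, forces in N, time in s.
With the tool pointing down it reaches from about 0.425 to 0.875 m from the base axis. Payload 4.7 kg.
Tool frame: the origin (TCP) lies midway between the tips of the shut fingers; the grasp point (between the pads) lies 19 mm behind it; z points along the fingers, y is the direction in which the jaws open and shut (so a half turn about z gives the same grasp; the last joint's range is limited). The gripper opens to 87 mm and grips with 3 to 60 N. Pads are 19 mm wide; open, the fingers measure 117 mm over their backs; the gripper's body (75 mm by 190 mm) begins 51 mm behind the grasp point.
Start: joints at [1.307, 0.321, -0.07, 1.45, 0.023, 1.371, -0.057], TCP at [0.178, -0.625, 0.223] pointing down, gripper open.
Joint ranges: [-2.86, 2.86], [-0.3, 2.09], [-1.38, 1.24], [0.06, 2.45], [-1.56, 4.7], [0.09, 2.05], [-2.69, 2.69]. Speed limits (rad/s): [2.57, 2.57, 3.14, 3.14, 3.14, 3.14, 3.14].

INTERFACE

Orientations are given as a rotation vector (axis times angle).
In Python, from bench import * gives the robot as it stands.
- The arm moves only by the tool move_arm, never from a script. Its arguments are lists of equal length, an entry for each row: "jaw": the closure in counts, from 0 (fully open) to 255 (shut); "slide": the shift along the tool's x, y, z in cm, a list of three; "dr": the turn, a rotation vector about the tool's x, y, z in degrees, a list of three. A call has 1 to 5 rows; each row shifts and turns the commanded pose from where the row before left it, along the tool's axes as they then stand; what a row does not reach is not made up. A row lasts 1/10 s, in which the tool goes at most 50 mm and 8.59 degrees, less where a joint would pass 70% of its speed; a pose out of reach is approached as far as the arm can. A call with a gripper value outside its range is refused whole. The fingers move at their own pace and stop on an object; "force" is the grip in N (left out, the last holds). Time passes only in rows, so rows that do not move let the fingers close. It gives the time, the measured TCP pose, the force and the opening at its end, in the units of the state.
- get_state(): the state, without advancing time (a new reading comes with each control period).
- get_image(name): name is "scene" or "top"; returns (picture, depth): 480x640x3 uint8, red, green, blue; 480x640 float32, m along the optical axis (not along the pixel's ray), 0 where there is no reading.
- camera_params(name): a dict with "K" (3x3 intrinsics, pixels), "extrinsics" (4x4, takes a point from camera to world coordinates). Camera axes: x right, y up, looking along -z (the intrinsics and any distortion apply to the point x, -y, -z); pixel columns grow to the right and rows downward; lengths in m; the calibration is good to about 2 mm. A picture is of the moment at which its call begins. camera_params takes no time and is no camera call.
- close_job(): hands the job in, once; it reports no verdict.
Trained networks look in the newest picture that a camera, given by its name, has taken for a name from the list of things; names that differ only in an ending like _2 or _b are one class to them, and where a whole thing is asked for, a point or a joint stands for the part that bears it (a point fixed in the world has none). Each returns a list of dicts, best first, with "score" (0 to 1); they miss things now and then, are a little off and sometimes report something else, mostly with a low value. They report only what shows in the picture. A call takes as long as a camera call.
- regions_of(camera, query): "mask" (480x640 bool, what is visible of it) and "xy" ([column, row] in pixels, amid what is visible of it).
The state is a dict: "time": time; "joint_positions": joint angles; "qd": joint speeds; "joint_torque": joint torques, N m; "position": TCP position; "tool_rot": TCP orientation; "ft_force": force on the tool from outside, world axes, zero at the start; "torque": the same for the moment, N m; "grip_width": opening from 0.0 (shut) to 1.0 (fully open).
Only numpy, scipy, OpenCV 4.12 (cv2) and the standard library are available. Lean on these libraries where they do the work, as an engineer would, in place of code of your own. Each camera call takes 0.05 s, during which the arm holds its last target.

## Working session

There is one attempt and no reset: what is moved stays moved. The work goes in short steps, Python scripts to look and compute and a tool call to move; the robot and the scene stay as the last step left them, time stands still between calls to the robot, and variables do not carry over. Pictures are saved under pics/ and viewed, and the job is handed in when it is done.

Besides the shell and the picture viewer there is one more tool, called after "Call:" as a command line: name --argument value ..., lists and objects as JSON in quotes. move_arm: Moves the arm, as the interface text tells. Its arguments: {"type":"object","properties":{"jaw":{"type":"array","items":{"type":"number"}},"slide":{"type":"array","items":{"type":"array","items":{"type":"number"}}},"dr":{"type":"array","items":{"type":"array","items":{"type":"number"}}},"force":{"type":"number"}},"required":["jaw","slide","dr"]}

```bash
mkdir -p pics; ls
python3 - <<'E'
from bench import *
import cv2, numpy as np
s=get_state(); print(s)
for n in ("scene","top"):
    im,d=get_image(n); cv2.imwrite(f"pics/{n}0.png",im[:,:,::-1]); np.save(f"pics/{n}0d.npy",d); p=camera_params(n); print(n,p)
E
```

```text
pics
{'time': 0.0, 'joint_positions': array([ 1.30707925,  0.32184605, -0.07007596,  1.45165491,  0.02259773,
        1.37076742, -0.05688709]), 'qd': array([ 1.86507185e-03, -1.39030631e-03, -1.61758921e-03, -8.59519633e-04,
       -2.53487705e-04, -5.68031932e-05,  1.87265580e-04]), 'joint_torque': array([-5.71619040e-06, -4.91290998e+01, -4.04005134e-01, -3.12524235e+01,
       -6.38774643e-02,  4.36365476e-02,  1.61472344e-04]), 'position': array([ 0.17806851, -0.6245769 ,  0.22145654]), 'tool_rot': array([-3.10948733e+00, -4.34788400e-01,  5.59325189e-04]), 'ft_force': array([-0.40667509,  0.72789153, -0.06299906]), 'torque': array([0.00671513, 0.00862585, 0.03468378]), 'grip_width': 1.001613261529285}
scene {'K': array([[517.149818  ,   0.        , 310.44852627],
       [  0.        , 517.149818  , 239.62905214],
       [  0.        ,   0.        ,   1.        ]]), 'extrinsics': array([[-0.6773029 ,  0.56739752, -0.46831702,  0.01846564],
       [-0.7356191 , -0.51261012,  0.44282661,  0.4890921 ],
       [ 0.01119467,  0.6444307 ,  0.76458077,  0.99014949],
       [ 0.        ,  0.        ,  0.        ,  1.        ]])}
top {'K': array([[525.22701253,   0.        , 319.52700369],
       [  0.        , 525.22701253, 244.31629247],
       [  0.        ,   0.        ,   1.        ]]), 'extrinsics': array([[-0.01550683,  0.99928636, -0.03444291,  0.51073202],
       [-0.99975198, -0.01604635, -0.01544333, -0.03702373],
       [-0.01598499,  0.0341949 ,  0.99928734,  1.30482679],
       [ 0.        ,  0.        ,  0.        ,  1.        ]])}
```

View pics/scene0.png

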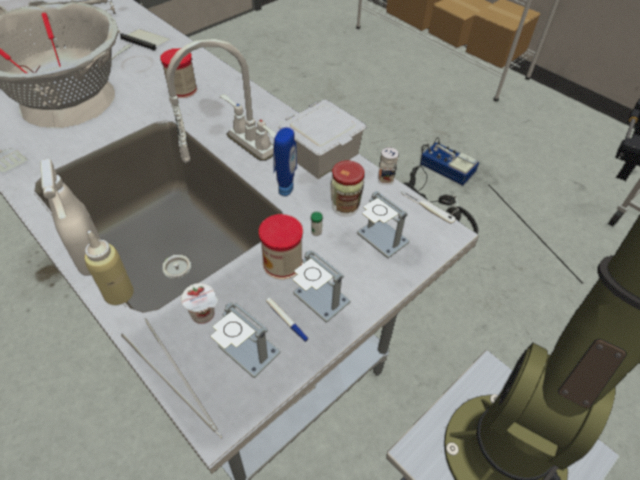

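View pics/top0.png

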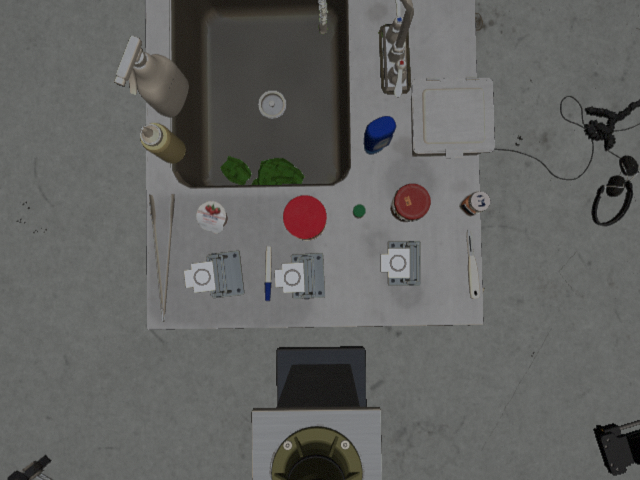

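The scene view shows three stands with ring-up tags. In the top view the pot's stand is on the left at (225,275), the canister's is in the middle at (307,275), and the jar's is on the right at (405,263). The pen lies at (267,275). Next I'll measure the stands.

```bash
cat > h.py <<'E'
from bench import *
import cv2, numpy as np
def cloud(n,d):
    p=camera_params(n);K=p["K"];E=p["extrinsics"]
    v,u=np.mgrid[:480,:640]
    P=np.stack([(u-K[0,2])/K[0,0]*d,-(v-K[1,2])/K[1,1]*d,-d],-1)
    return P@E[:3,:3].T+E[:3,3]
def proj(n,X):
    p=camera_params(n);K=p["K"];E=p["extrinsics"]
    c=(np.atleast_2d(X)-E[:3,3])@E[:3,:3]; 
    return np.stack([K[0,0]*c[:,0]/-c[:,2]+K[0,2],K[1,1]*-c[:,1]/-c[:,2]+K[1,2]],-1)
E
python3 - <<'E'
from h import *
for cam in("top","scene"):
    d=np.load(f"pics/{cam}0d.npy");W=cloud(cam,d)
    for q in("stand_can","stand_pot","stand_jar","flag_can","flag_pot","flag_jar","canister","yoghurt_pot"):
        for r in regions_of(cam,q)[:3]:
            m=r["mask"]&(d>0); P=W[m]
            print(cam,q,round(r["score"],2),np.round(r["xy"]),m.sum(),"med",np.round(np.median(P,0),3),"lo",np.round(np.percentile(P,3,0),3),"hi",np.round(np.percentile(P,97,0),3))
E
```

```text
top stand_pot 0.64 [220. 278.] 2111 med [0.484 0.22  0.116] lo [0.439 0.18  0.007] hi [0.535 0.28  0.13 ]
top stand_pot 0.64 [266. 274.] 305 med [0.487 0.111 0.013] lo [0.425 0.104 0.007] hi [0.543 0.119 0.019]
top stand_pot 0.18 [296. 279.] 810 med [0.478 0.044 0.123] lo [0.449 0.013 0.118] hi [0.508 0.08  0.128]
top stand_jar 0.58 [404. 262.] 1564 med [ 0.507 -0.208  0.122] lo [ 0.455 -0.26   0.007] hi [ 0.556 -0.162  0.13 ]
top stand_jar 0.39 [211. 217.] 741 med [0.624 0.236 0.069] lo [0.591 0.208 0.036] hi [0.656 0.268 0.074]
top flag_can 0.75 [292. 279.] 887 med [0.477 0.042 0.123] lo [0.447 0.011 0.118] hi [0.51  0.08  0.128]
top flag_pot 0.64 [201. 275.] 957 med [0.483 0.245 0.125] lo [0.452 0.213 0.012] hi [0.516 0.285 0.13 ]
top flag_jar 0.79 [399. 262.] 938 med [ 0.507 -0.196  0.124] lo [ 0.475 -0.228  0.014] hi [ 0.538 -0.158  0.13 ]
top canister 0.91 [307. 219.] 1566 med [0.613 0.013 0.122] lo [ 0.57  -0.029  0.031] hi [0.657 0.058 0.126]
top yoghurt_pot 0.7 [212. 216.] 799 med [0.624 0.236 0.069] lo [ 0.591  0.209 -0.   ] hi [0.657 0.272 0.074]
scene stand_can 0.92 [319.
[... 484 characters left out ...]
448 0.013 0.119] hi [0.514 0.083 0.127]
scene flag_pot 0.67 [287. 319.] 373 med [0.485 0.116 0.014] lo [ 0.425  0.101 -0.   ] hi [0.55  0.122 0.018]
scene flag_pot 0.59 [236. 330.] 1103 med [0.484 0.248 0.126] lo [0.453 0.216 0.12 ] hi [0.519 0.285 0.13 ]
scene flag_jar 0.77 [381. 211.] 573 med [ 0.506 -0.192  0.125] lo [ 0.477 -0.223  0.121] hi [ 0.539 -0.157  0.129]
scene canister 0.57 [277. 248.] 2422 med [0.596 0.032 0.117] lo [ 0.569 -0.023  0.005] hi [0.655 0.063 0.125]
scene yoghurt_pot 0.65 [234. 328.] 1130 med [0.484 0.248 0.126] lo [0.453 0.215 0.096] hi [0.522 0.285 0.13 ]
scene yoghurt_pot 0.58 [200. 303.] 1061 med [0.616 0.244 0.069] lo [0.593 0.212 0.011] hi [0.656 0.27  0.073]
```

Run:
```python
import cv2
im=cv2.imread("pics/top0.png")[225:315,170:435]
cv2.imwrite("pics/topcrop.png",cv2.resize(im,None,fx=3,fy=3,interpolation=cv2.INTER_CUBIC))
```

```text
(no output)
```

View pics/topcrop.png

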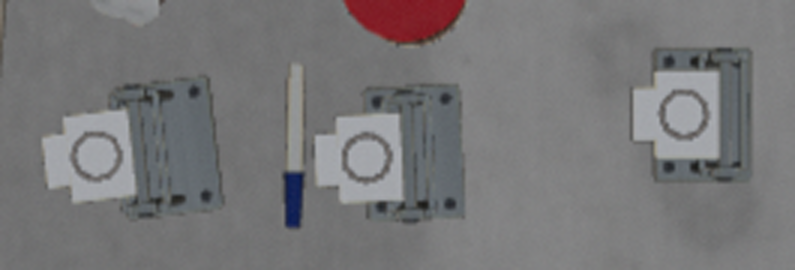

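```bash
cat >> h.py <<'E'
from scipy.optimize import minimize
TAG=np.array([[-.033,0],[.033,0],[.033,.053],[.02,.053],[.02,.070],[-.02,.070],[-.02,.053],[-.033,.053]])
def world(p,L): # p=x,y,yaw
    c,s=np.cos(p[2]),np.sin(p[2]); return np.c_[p[0]+c*L[:,0]-s*L[:,1],p[1]+s*L[:,0]+c*L[:,1],L[:,2]]
def polys(a):
    out=[np.c_[TAG[:,0],TAG[:,1]*np.cos(a),.1225+TAG[:,1]*np.sin(a)]]
    for sx in(-1,1):
        for z in(.105,.131): out.append(np.array([[sx*.039,-.011,z],[sx*.047,-.011,z],[sx*.047,.011,z],[sx*.039,.011,z]]))
    return out
def fit(cams,W,x0,a):
    S=8
    tgt={}
    for cam in cams:
        m=(W[cam][...,2]>.1)&(np.hypot(W[cam][...,0]-x0[0],W[cam][...,1]-x0[1])<.09)
        tgt[cam]=m
    def cost(p):
        t=0
        for cam in cams:
            m=tgt[cam]; r,c=np.where(m); r0,r1,c0,c1=r.min()-6,r.max()+7,c.min()-6,c.max()+7
            img=np.zeros(((r1-r0)*S,(c1-c0)*S),np.uint8)
            for q in polys(a):
                uv=proj(cam,world(p,q)); cv2.fillPoly(img,[np.round((uv-[c0-.5,r0-.5])*S).astype(np.int32)],255)
            f=cv2.resize(img,(c1-c0,r1-r0),interpolation=cv2.INTER_AREA)/255.
            t+=np.abs(f-m[r0:r1,c0:c1]).sum()
        return t
    best=None
    for y in(-.15,0,.15):
        x=np.array([x0[0],x0[1],y]); sim=np.vstack([x,x+[.01,0,0],x+[0,.01,0],x+[0,0,.1]])
        r=minimize(cost,x,method="Nelder-Mead",options=dict(initial_simplex=sim,xatol=1e-4,fatol=.2,maxiter=300))
        if best is None or r.fun<best.fun: best=r
    return best.x,best.fun
E
python3 - <<'E'
from h import *
W={c:cloud(c,np.load(f"pics/{c}0d.npy")) for c in("top","scene")}
for n,x0,ft in(("can",(.474,.006),(.477,.045)),("pot",(.48,.21),(.484,.247)),("jar",(.507,-.23),(.507,-.195))):
    P=np.vstack([W[c].reshape(-1,3) for c in W]); s=P[(np.hypot(P[:,0]-ft[0],P[:,1]-ft[1])<.022)&(P[:,2]>.1)]
    co=np.linalg.lstsq(np.c_[s[:,:2]-ft,np.ones(len(s))],s[:,2],rcond=None)[0]
    a=np.arctan(co[1]); print(n,"plane",np.round(co,3),"a",round(a,3))
    for cams in(["top"],["scene"],["top","scene"]): print("  ",cams,*fit(cams,W,x0,max(a,0)))
E
```

```text
can plane [-0.     0.022  0.123] a 0.022Traceback (most recent call last):
  File "<stdin>", line 7, in <module>
  File "h.py", line 40, in fit
    r=minimize(cost,x,method="Nelder-Mead",options=dict(initial_simplex=sim,xatol=1e-4,fatol=.2,maxiter=300))
    res = _minimize_neldermead(fun, x0, args, callback, bounds=bounds,
                               **options)
    fsim[k] = func(sim[k])
              ~~~~^^^^^^^^
    fx = function(np.copy(x), *(wrapper_args + args))
  File "h.py", line 35, in cost
    t+=np.abs(f-m[r0:r1,c0:c1]).sum()
              ~^~~~~~~~~~~~~~~
ValueError: operands could not be broadcast together with shapes (491,652) (5,6)
```

```bash
sed -i 's/m=(W\[cam\]\[...,2\]>.1)&/m=(W[cam][...,2]>.1)\&(W[cam][...,2]<.2)\&/' h.py
python3 - <<'E'
from h import *
W={c:cloud(c,np.load(f"pics/{c}0d.npy")) for c in("top","scene")}
for n,x0,ft in(("can",(.474,.006),(.477,.045)),("pot",(.48,.21),(.484,.247)),("jar",(.507,-.23),(.507,-.195))):
    P=np.vstack([W[c].reshape(-1,3) for c in W]); s=P[(np.hypot(P[:,0]-ft[0],P[:,1]-ft[1])<.022)&(P[:,2]>.1)&(P[:,2]<.2)]
    co=np.linalg.lstsq(np.c_[s[:,:2]-ft,np.ones(len(s))],s[:,2],rcond=None)[0]
    a=np.arctan(co[1]); print(n,"plane",np.round(co,3),"a",round(a,3))
    for cams in(["top"],["scene"],["top","scene"]): print("  ",cams,*fit(cams,W,x0,max(a,0)))
E
```

```text
can plane [-0.     0.022  0.123] a 0.022
   ['top'] [0.47933546 0.01262314 0.03688492] 261.6627450980392
   ['scene'] [0.47900901 0.01610038 0.01714926] 289.9098039215686Traceback (most recent call last):
  File "<stdin>", line 7, in <module>
  File "h.py", line 40, in fit
    r=minimize(cost,x,method="Nelder-Mead",options=dict(initial_simplex=sim,xatol=1e-4,fatol=.2,maxiter=300))
    res = _minimize_neldermead(fun, x0, args, callback, bounds=bounds,
                               **options)
    fxr = func(xr)
    fx = function(np.copy(x), *(wrapper_args + args))
  File "h.py", line 33, in cost
    uv=proj(cam,world(p,q)); cv2.fillPoly(img,[np.round((uv-[c0-.5,r0-.5])*S).astype(np.int32)],255)
  File "h.py", line 9, in proj
    p=camera_params(n);K=p["K"];E=p["extrinsics"]
ValueError: time passes only in moves, steps and waits
```

```bash
sed -i 's/^from bench import \*/from bench import *\nfrom bench import camera_params as _cp\nimport functools\ncamera_params=functools.lru_cache(None)(_cp)/' h.py
sed -i 's/<.09)$/<.084)/' h.py
cat > f.py <<'E'
from h import *
W={c:cloud(c,np.load(f"pics/{c}0d.npy")) for c in("top","scene")}
for n,x0,ft in(("can",(.476,.012),(.477,.045)),("pot",(.48,.213),(.484,.247)),("jar",(.507,-.227),(.507,-.195))):
    P=np.vstack([W[c].reshape(-1,3) for c in W]); s=P[(np.hypot(P[:,0]-ft[0],P[:,1]-ft[1])<.022)&(P[:,2]>.1)&(P[:,2]<.2)]
    co=np.linalg.lstsq(np.c_[s[:,:2]-ft,np.ones(len(s))],s[:,2],rcond=None)[0]
    a=np.arctan(co[1]); print(n,"plane",np.round(co,3),"a",round(a,3))
    for cams in(["top"],["scene"],["top","scene"]): print("  ",cams,*fit(cams,W,x0,max(a,0)))
E
python3 f.py; python3 -c "
from bench import *
print(get_state()['time'])"
```

```text
can plane [-0.     0.022  0.123] a 0.022
   ['top'] [0.47942856 0.01176433 0.03536072] 263.15294117647056
   ['scene'] [0.47888355 0.01593505 0.01789551] 290.16862745098035
   ['top', 'scene'] [0.47920392 0.01347022 0.02034992] 573.7254901960783
pot plane [-0.013  0.098  0.125] a 0.097
   ['top'] [0.48651013 0.21451241 0.11132172] 246.8156862745098
   ['scene'] [0.48620453 0.21862847 0.09728852] 336.4588235294118
   ['top', 'scene'] [0.4864507  0.21646431 0.10274349] 613.1764705882352
jar plane [0.015 0.091 0.125] a 0.091
   ['top'] [ 0.50708587 -0.22706085 -0.01638924] 232.35294117647058
   ['scene'] [ 0.50659023 -0.21943618 -0.01184795] 257.06274509803916
   ['top', 'scene'] [ 0.50677798 -0.2242176  -0.01783134] 513.3176470588235
0.9
```

Run:
```python
from h import *
F={"can":(.4793,.0125,.03,.022),"pot":(.4865,.215,.105,.1),"jar":(.507,-.226,-.016,.09)}
for cam,(r0,r1,c0,c1),S in(("top",(225,315,170,435),3),("scene",(180,380,200,440),3)):
    im=cv2.resize(cv2.imread(f"pics/{cam}0.png")[r0:r1,c0:c1],None,fx=S,fy=S,interpolation=cv2.INTER_CUBIC)
    B=np.array([[-.055,-.04],[.055,-.04],[.055,.04],[-.055,.04]])
    for n,f in F.items():
        for q in polys(f[3])+[np.c_[B,np.full(4,.012)]]:
            uv=(proj(cam,world(f,q))-[c0-.5,r0-.5])*S
            cv2.polylines(im,[np.round(uv).astype(np.int32)],True,(0,0,255),1)
    cv2.imwrite(f"pics/ov_{cam}.png",im)
```

```text
(no output)
```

View pics/ov_top.png

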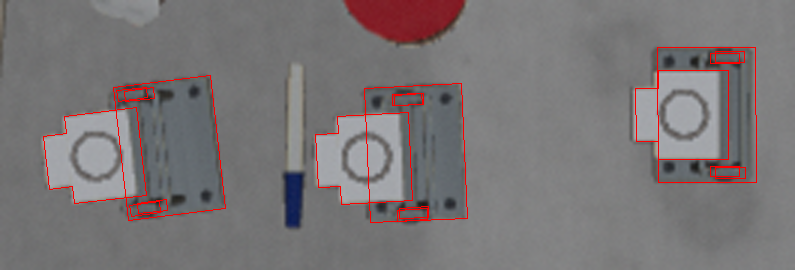

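View pics/ov_scene.png

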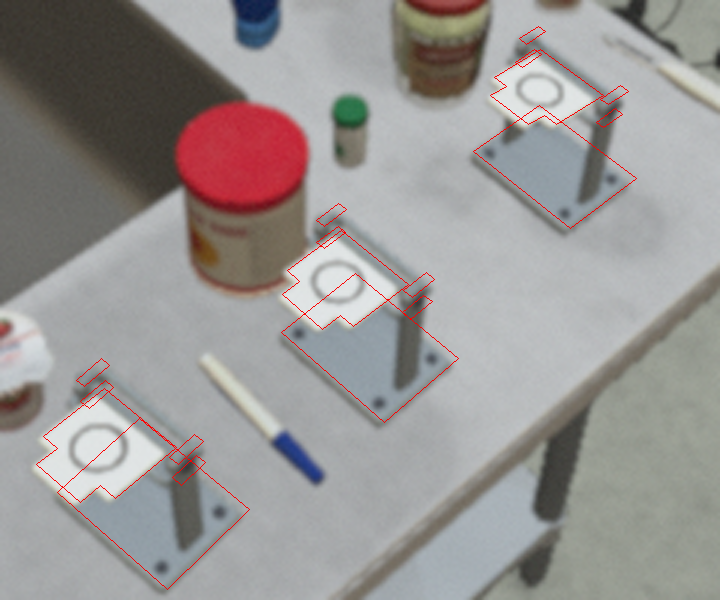

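Both overlays match the tags and bases to a few mm. The tags are white outlines at about (75,155), (355,160) and (690,115) in the enlarged top view. I'll write a row planner and start the transit.

```bash
cat > plan.py <<'E'
from bench import *
import numpy as np
from scipy.spatial.transform import Rotation as R, Slerp
F={"can":(.479,.0125,.03),"pot":(.4865,.215,.105)}
def toolrot(psi,t):
    tx=np.array([-np.sin(psi),np.cos(psi),0]);ty=np.array([np.cos(psi),np.sin(psi),0])
    return R.from_matrix(np.c_[tx,ty,[0,0,-1]])*R.from_euler('y',-t,degrees=True)
def P(n,y,z,x=0):
    f=F[n];c,s=np.cos(f[2]),np.sin(f[2]);return np.array([f[0]+c*x-s*y,f[1]+s*x+c*y,z])
def rows(wps,step=.045,ang=8.4,dp=1,p=None,r=None):
    """wps: list of (pos, Rot[,step])"""
    s=get_state(); 
    p=s["position"].copy() if p is None else p; r=R.from_rotvec(s["tool_rot"]) if r is None else r
    S=[];D=[]
    for w in wps:
        st=w[2] if len(w)>2 else step
        n=max(1,int(np.ceil(max(np.linalg.norm(w[0]-p)/st,np.degrees((r.inv()*w[1]).magnitude())/ang))))
        p0=p.copy();sl=Slerp([0,1],R.concatenate([r,w[1]]))
        for k in range(1,n+1):
            a=np.round(r.inv().apply(p0+(w[0]-p0)*k/n-p)*100,dp)+0.; d=np.round((r.inv()*sl(k/n)).as_rotvec(degrees=True),1)+0.
            p=p+r.apply(a/100); r=r*R.from_rotvec(d,degrees=True); S.append(a.tolist());D.append(d.tolist())
    for i in range(0,len(S),5): print("slide",S[i:i+5],"\n  dr",D[i:i+5])
    print(len(S),"rows end",np.round(p,4),np.round(r.as_rotvec(),3))
    return p,r
def loc(n):
    s=get_state();f=F[n];d=s["position"]-[f[0],f[1],0];c,si=np.cos(f[2]),np.sin(f[2])
    r=R.from_rotvec(s["tool_rot"]);z=r.as_matrix()[:,2]
    print("t",round(s["time"],2),"local x,y,z",np.round([c*d[0]+si*d[1],-si*d[0]+c*d[1],d[2]],4),"rot",np.round((toolrot(f[2],0).inv()*r).as_rotvec(degrees=True),1),"F",np.round(s["ft_force"],1),"q",np.round(s["joint_positions"],2),"g",s["grip_width"])
E
python3 - <<'E'
from plan import *
s=get_state();r0=R.from_rotvec(s["tool_rot"])
psi=F["can"][2]
rows([(np.array([.40,-.40,.30]),Slerp([0,1],R.concatenate([r0,toolrot(psi,0)]))(.45)),(P("can",.14,.25),toolrot(psi,0)),(P("can",.14,.17),toolrot(psi,45))])
E
```

```text
slide [[3.4, -1.9, -1.0], [3.6, -1.7, -0.9], [3.7, -1.4, -1.0], [3.8, -1.2, -1.0], [3.8, -0.8, -0.9]] 
  dr [[0.0, 0.0, -4.3], [0.0, 0.0, -4.2], [0.0, 0.0, -4.3], [0.0, 0.0, -4.3], [0.0, 0.0, -4.2]]
slide [[4.0, -0.6, -1.0], [3.9, -0.3, -1.0], [3.9, 0.1, -0.9], [3.6, -2.3, 0.4], [3.8, -2.1, 0.4]] 
  dr [[0.0, 0.0, -4.3], [0.0, 0.0, -4.2], [0.0, 0.0, -4.3], [0.0, 0.0, -3.2], [0.0, 0.0, -3.2]]
slide [[3.8, -1.9, 0.3], [4.0, -1.6, 0.4], [4.0, -1.4, 0.4], [4.2, -1.2, 0.4], [4.2, -1.0, 0.4]] 
  dr [[0.0, 0.0, -3.2], [0.0, 0.0, -3.2], [0.0, 0.0, -3.2], [0.0, 0.0, -3.2], [0.0, 0.0, -3.3]]
slide [[4.2, -0.7, 0.3], [4.3, -0.5, 0.4], [4.2, -0.3, 0.4], [4.3, 0.0, 0.4], [4.3, 0.2, 0.4]] 
  dr [[0.0, 0.0, -3.2], [0.0, 0.0, -3.2], [0.0, 0.0, -3.2], [0.0, 0.0, -3.2], [0.0, 0.0, -3.2]]
slide [[4.3, 0.5, 0.4], [0.0, 0.0, 1.3], [0.2, 0.0, 1.3], [0.3, 0.0, 1.3], [0.5, 0.0, 1.2]] 
  dr [[0.0, 0.0, -3.2], [0.0, -7.5, 0.0], [0.0, -7.5, 0.0], [0.0, -7.5, 0.0], [0.0, -7.5, 0.0]]
slide [[0.7, 0.0, 1.2], [0.8, 0.0, 1.0]] 
  dr [[0.0, -7.5, 0.0], [0.0, -7.5, 0.0]]
27 rows end [0.4749 0.1528 0.1703] [ 1.73   1.782 -0.717]
```

Call:
move_arm --jaw '[255, 255, 255, 255, 255]' --slide '[[3.4, -1.9, -1.0], [3.6, -1.7, -0.9], [3.7, -1.4, -1.0], [3.8, -1.2, -1.0], [3.8, -0.8, -0.9]]' --dr '[[0, 0, -4.3], [0, 0, -4.2], [0, 0, -4.3], [0, 0, -4.3], [0, 0, -4.2]]' --force 10

```text
time: 1.4
position: [0.3177, -0.4835, 0.2713]
tool_rot: [2.975, 1.007, 0.0]
ft_force: [0.7, -0.6, -0.0]
grip_width: 0.631
```

Call:
move_arm --jaw '[255, 255, 255, 255, 255]' --slide '[[4.0, -0.6, -1.0], [3.9, -0.3, -1.0], [3.9, 0.1, -0.9], [3.6, -2.3, 0.4], [3.8, -2.1, 0.4]]' --dr '[[0, 0, -4.3], [0, 0, -4.2], [0, 0, -4.3], [0, 0, -3.2], [0, 0, -3.2]]'

```text
time: 1.9
position: [0.4123, -0.3137, 0.2917]
tool_rot: [2.766, 1.489, 0.001]
ft_force: [0.6, -0.0, -0.1]
grip_width: 0.171
```

Call:
move_arm --jaw '[255, 255, 255, 255, 255]' --slide '[[3.8, -1.9, 0.3], [4.0, -1.6, 0.4], [4.0, -1.4, 0.4], [4.2, -1.2, 0.4], [4.2, -1.0, 0.4]]' --dr '[[0, 0, -3.2], [0, 0, -3.2], [0, 0, -3.2], [0, 0, -3.2], [0, 0, -3.3]]'

```text
time: 2.4
position: [0.4405, -0.1006, 0.2727]
tool_rot: [2.53, 1.86, 0.0]
ft_force: [1.7, 0.8, 0.2]
grip_width: 0.003
```

Call:
move_arm --jaw '[255, 255, 255, 255, 255]' --slide '[[4.2, -0.7, 0.3], [4.3, -0.5, 0.4], [4.2, -0.3, 0.4], [4.3, 0, 0.4], [4.3, 0.2, 0.4]]' --dr '[[0, 0, -3.2], [0, 0, -3.2], [0, 0, -3.2], [0, 0, -3.2], [0, 0, -3.2]]'

```text
time: 2.9
position: [0.4688, 0.1114, 0.2538]
tool_rot: [2.247, 2.194, 0.001]
ft_force: [1.5, 0.3, -0.7]
grip_width: 0.003
```

```bash
cat >> plan.py <<'E'
def C_from_L(n,ly,lz,t):
    t_=np.radians(t); return P(n,ly+.0095*np.cos(t_),lz-.0095*np.sin(t_))
def tilt(a): return float(np.interp(a,[60,150],[35,0]))
def arc(n,a,r=.058,gap=0):
    A=np.radians(a); t=tilt(a)
    L=np.array([r*np.cos(A)+(.0025+gap)*np.sin(A), .12+r*np.sin(A)-(.0025+gap)*np.cos(A)])
    return (C_from_L(n,L[0],L[1],t),toolrot(F[n][2],t))
def pre(n): return [(C_from_L(n,.105,.16,35),toolrot(F[n][2],35)),(C_from_L(n,.09,.098,35),toolrot(F[n][2],35),.02),(C_from_L(n,.060,.098,35),toolrot(F[n][2],35),.015)]
E
python3 - <<'E'
from plan import *
loc("can"); rows(pre("can"))
E
```

```text
t 2.9 local x,y,z [-0.0073  0.0991  0.2538] rot [-0.1 -0.1  3.1] F [ 1.5  0.3 -0.7] q [ 0.59 -0.04 -0.85  1.78 -0.03  1.38 -0.28] g 0.003225188841216437
slide [[0.3, 0.1, 2.0], [0.5, 0.2, 1.9], [0.8, 0.1, 1.9], [0.9, 0.1, 1.7], [1.2, 0.1, 1.7]] 
  dr [[-0.2, -7.0, -0.6], [-0.1, -7.0, -0.6], [-0.2, -7.0, -0.6], [-0.2, -6.9, -0.6], [-0.2, -7.0, -0.6]]
slide [[0.6, 0.0, 1.5], [0.6, 0.0, 1.5], [0.5, 0.0, 1.4], [0.6, 0.0, 1.5], [-1.2, 0.0, 0.9]] 
  dr [[0.0, 0.0, 0.0], [0.0, 0.0, 0.0], [0.0, 0.0, 0.0], [0.0, 0.0, 0.0], [0.0, 0.0, 0.0]]
slide [[-1.2, 0.0, 0.8]] 
  dr [[0.0, 0.0, 0.0]]
11 rows end [0.4765 0.0807 0.0925] [ 1.841  1.897 -0.579]
```

Call:
move_arm --jaw '[255, 255, 255, 255, 255]' --slide '[[0.3, 0.1, 2.0], [0.5, 0.2, 1.9], [0.8, 0.1, 1.9], [0.9, 0.1, 1.7], [1.2, 0.1, 1.7]]' --dr '[[-0.2, -7.0, -0.6], [-0.1, -7.0, -0.6], [-0.2, -7.0, -0.6], [-0.2, -6.9, -0.6], [-0.2, -7.0, -0.6]]'

```text
time: 3.4
position: [0.476, 0.1239, 0.154]
tool_rot: [1.841, 1.893, -0.581]
ft_force: [0.1, -0.5, -0.2]
grip_width: 0.005
```

Run:
```python
from plan import *
import cv2
loc("can"); rows(pre("can")[1:])
im,d=get_image("scene"); cv2.imwrite("pics/s1.png",im[:,:,::-1])
```

```text
t 3.4 local x,y,z [0.0004 0.1115 0.154 ] rot [ -0.1 -35.1   0.1] F [ 0.1 -0.5 -0.2] q [ 0.1   0.43 -0.94  1.77  0.74  1.64 -0.99] g 0.004867555940330214
slide [[0.6, 0.0, 1.5], [0.6, 0.0, 1.4], [0.6, 0.0, 1.5], [0.6, 0.0, 1.4], [-1.2, 0.0, 0.9]] 
  dr [[0.0, 0.0, 0.0], [0.0, 0.1, -0.1], [0.0, 0.0, 0.0], [0.1, 0.0, -0.1], [0.0, 0.0, 0.0]]
slide [[-1.2, 0.0, 0.8]] 
  dr [[0.0, 0.0, 0.0]]
6 rows end [0.4774 0.0808 0.0927] [ 1.84   1.897 -0.582]
```

View pics/s1.png

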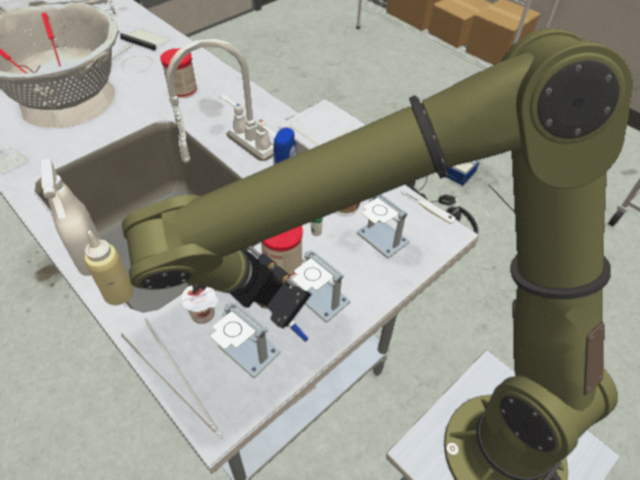

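The shut fingers are just left of the canister's tag, near (290,305). The gripper is clear of the pot's stand at (245,340). Next I go down and under the tab.

Call:
move_arm --jaw '[255, 255, 255, 255]' --slide '[[0.6, 0, 1.5], [0.6, 0, 1.4], [0.6, 0, 1.5], [0.6, 0, 1.4]]' --dr '[[0, 0, 0], [0, 0, 0], [0, 0, 0], [0, 0, 0]]'

```text
time: 3.85
position: [0.4763, 0.1075, 0.093]
tool_rot: [1.848, 1.891, -0.579]
ft_force: [0.5, -0.6, 0.4]
grip_width: 0.005
```

Call:
move_arm --jaw '[255, 255, 255]' --slide '[[-1.2, 0, 0.9], [-1.2, 0, 0.8], [0, 0, 0]]' --dr '[[0, 0, 0], [0, 0, 0], [0, 0, 0]]'

```text
time: 4.15
position: [0.4766, 0.0791, 0.0933]
tool_rot: [1.847, 1.895, -0.578]
ft_force: [-0.5, 1.1, -0.5]
grip_width: 0.004
```

Run:
```python
from plan import *
import cv2
loc("can"); rows([arc("can",a) for a in range(0,111,8)])
im,d=get_image("scene"); cv2.imwrite("pics/s2.png",cv2.resize(im[200:360,200:400,::-1],None,fx=4,fy=3.5))
```

```text
t 4.15 local x,y,z [-0.0004  0.0667  0.0933] rot [ -0.  -34.8   0.3] F [-0.5  1.1 -0.5] q [ 0.16  0.45 -0.9   1.88  0.78  1.51 -1.01] g 0.0035271484695453556
slide [[-1.1, 0.0, -1.5], [-0.5, 0.0, -0.6], [-0.6, 0.0, -0.6], [-0.6, 0.0, -0.5], [-0.7, 0.0, -0.4]] 
  dr [[-0.1, -0.2, -0.2], [0.0, 0.0, 0.0], [0.0, 0.0, 0.0], [0.0, 0.0, 0.0], [0.0, 0.0, 0.0]]
slide [[-0.8, 0.0, -0.3], [-0.8, 0.0, -0.2], [-0.8, 0.0, -0.1], [-0.8, 0.0, 0.0], [-0.8, 0.0, 0.1]] 
  dr [[0.0, 0.0, 0.0], [0.0, 0.0, 0.0], [0.0, 0.0, 0.0], [0.0, 1.6, 0.0], [0.0, 3.1, 0.0]]
slide [[-0.8, 0.0, 0.2], [-0.8, 0.0, 0.2], [-0.7, 0.0, 0.2], [-0.7, 0.0, 0.4]] 
  dr [[0.0, 3.1, 0.0], [0.0, 3.1, 0.0], [0.0, 3.1, 0.0], [0.0, 3.1, 0.0]]
14 rows end [0.4786 0.01   0.1737] [ 2.02   2.08  -0.318]
```

View pics/s2.png

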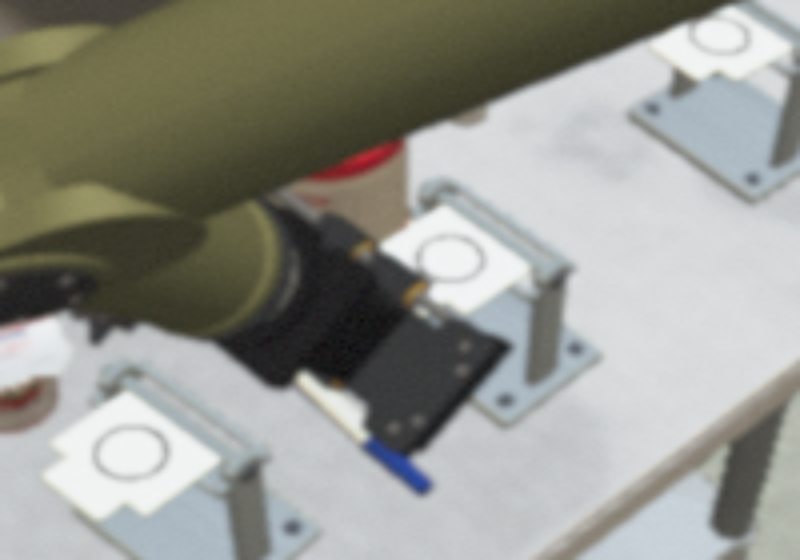

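The fingertips are under the tab, which is hidden by the fingers at about (385,250) in the crop. The body is clear of the pen and the pot's stand. Now the push.

Call:
move_arm --jaw '[255, 255, 255, 255, 255]' --slide '[[-1.1, 0, -1.5], [-0.5, 0, -0.6], [-0.6, 0, -0.6], [-0.6, 0, -0.5], [-0.7, 0, -0.4]]' --dr '[[0, 0, 0], [0, 0, 0], [0, 0, 0], [0, 0, 0], [0, 0, 0]]'

```text
time: 4.7
position: [0.4765, 0.0725, 0.1428]
tool_rot: [1.844, 1.897, -0.58]
ft_force: [0.7, 0.8, -0.6]
grip_width: 0.004
```

Run:
```python
from plan import *
import cv2
loc("can"); print(arc("can",32)[0])
im,d=get_image("scene"); cv2.imwrite("pics/s3.png",cv2.resize(im[200:360,200:400,::-1],None,fx=4,fy=3.5))
```

```text
t 4.7 local x,y,z [-0.0007  0.06    0.1428] rot [  0.1 -34.9   0.1] F [ 0.7  0.8 -0.6] q [ 0.21  0.37 -0.93  1.85  0.74  1.56 -0.92] g 0.0037867575486343484
[0.47725146 0.0707673  0.14316622]
```

View pics/s3.png

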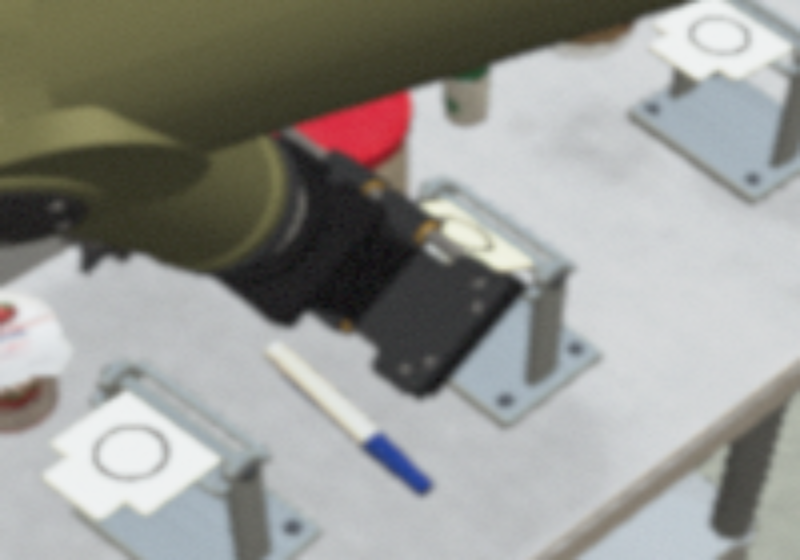

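The tag at (470,235) is now tilted up with the finger behind it. I'll continue.

Call:
move_arm --jaw '[255, 255, 255, 255, 255]' --slide '[[-0.8, 0, -0.3], [-0.8, 0, -0.2], [-0.8, 0, -0.1], [-0.8, 0, 0], [-0.8, 0, 0.1]]' --dr '[[0, 0, 0], [0, 0, 0], [0, 0, 0], [0, 1.6, 0], [0, 3.1, 0]]'

```text
time: 5.25
position: [0.477, 0.0431, 0.1686]
tool_rot: [1.894, 1.953, -0.511]
ft_force: [0.1, 0.5, -0.4]
grip_width: -0.0
```

Call:
move_arm --jaw '[255, 255, 255, 255]' --slide '[[-0.8, 0, 0.2], [-0.8, 0, 0.2], [-0.7, 0, 0.2], [-0.7, 0, 0.4]]' --dr '[[0, 3.1, 0], [0, 3.1, 0], [0, 3.1, 0], [0, 3.1, 0]]'

```text
time: 5.65
position: [0.4783, 0.0107, 0.1735]
tool_rot: [2.023, 2.081, -0.315]
ft_force: [-0.6, 0.9, -0.5]
grip_width: 0.005
```

Run:
```python
from plan import *
import cv2
loc("can"); print(arc("can",104)[0]); rows([arc("can",a) for a in list(range(112,168,8))+[170,176]])
im,d=get_image("scene"); cv2.imwrite("pics/s4.png",cv2.resize(im[200:360,200:400,::-1],None,fx=4,fy=3.5))
```

```text
t 5.65 local x,y,z [-0.0007 -0.0017  0.1735] rot [ -0.  -17.7   0.1] F [-0.6  0.9 -0.5] q [ 0.6   0.09 -0.93  1.9   0.38  1.31 -0.43] g 0.004852506016848969
[0.47907694 0.00993614 0.17396382]
slide [[-0.8, 0.1, 0.4], [-0.6, 0.0, 0.4], [-0.6, 0.0, 0.5], [-0.5, 0.0, 0.6], [-0.5, 0.0, 0.6]] 
  dr [[0.0, 3.0, -0.1], [0.0, 3.1, 0.0], [0.0, 3.1, 0.0], [0.0, 3.1, 0.0], [0.0, 3.1, 0.0]]
slide [[-0.5, 0.0, 0.6], [-0.3, 0.0, 0.7], [-0.3, 0.0, 1.0], [-0.1, 0.0, 0.6]] 
  dr [[0.0, 2.3, 0.0], [0.0, 0.0, 0.0], [0.0, 0.0, 0.0], [0.0, 0.0, 0.0]]
9 rows end [ 0.4807 -0.0354  0.1266] [ 2.188e+00  2.254e+00 -1.000e-03]
```

View pics/s4.png

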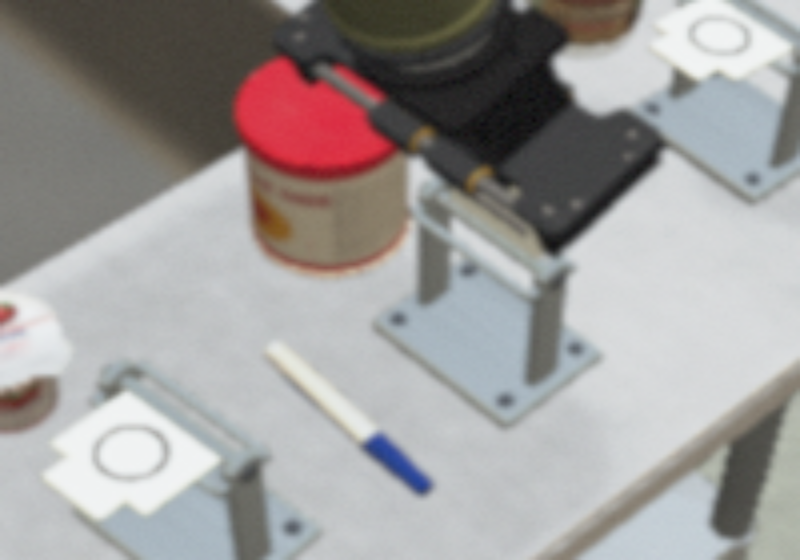

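The tag is past upright, seen edge-on at (500,240). Next I press it over to the right.

Call:
move_arm --jaw '[255, 255, 255, 255, 255]' --slide '[[-0.8, 0, 0.4], [-0.6, 0, 0.4], [-0.6, 0, 0.5], [-0.5, 0, 0.6], [-0.5, 0, 0.6]]' --dr '[[0, 3.1, 0], [0, 3.1, 0], [0, 3.1, 0], [0, 3.1, 0], [0, 3.1, 0]]'

```text
time: 6.2
position: [0.479, -0.0229, 0.1549]
tool_rot: [2.17, 2.232, -0.044]
ft_force: [0.3, 0.1, -0.2]
grip_width: 0.005
```

Call:
move_arm --jaw '[255, 255, 255, 255]' --slide '[[-0.5, 0, 0.6], [-0.3, 0, 0.7], [-0.3, 0, 0.9], [-0.1, 0, 0.5]]' --dr '[[0, 2.3, 0], [0, 0, 0], [0, 0, 0], [0, 0, 0]]'

```text
time: 6.6
position: [0.4789, -0.0344, 0.1269]
tool_rot: [-2.188, -2.253, 0.003]
ft_force: [-0.4, 0.1, 0.1]
grip_width: 0.006
```

Run:
```python
from plan import *
loc("can")
```

```text
t 6.6 local x,y,z [-0.0015 -0.0469  0.1269] rot [ 0.1 -0.1  0. ] F [-0.4  0.1  0.1] q [ 0.8   0.08 -0.81  1.96  0.07  1.13 -0.01] g 0.0055402311558334
```

Call:
move_arm --jaw '[255, 255, 255]' --slide '[[0, 0, 0.2], [0, 0, 0.2], [0, 0, 0]]' --dr '[[0, 0, 0], [0, 0, 0], [0, 0, 0]]'

```text
time: 6.9
position: [0.4794, -0.0342, 0.1237]
tool_rot: [-2.188, -2.253, 0.001]
ft_force: [0.5, 0.6, 0.0]
grip_width: 0.005
```

Call:
move_arm --jaw '[255, 255]' --slide '[[0, 0, 0.1], [0, 0, 0]]' --dr '[[0, 0, 0], [0, 0, 0]]'

```text
time: 7.1
position: [0.4796, -0.0346, 0.123]
tool_rot: [-2.189, -2.253, 0.001]
ft_force: [-0.5, 0.5, 1.7]
grip_width: 0.007
```

Call:
move_arm --jaw '[255, 255]' --slide '[[0, 0, 0.1], [0, 0, 0]]' --dr '[[0, 0, 0], [0, 0, 0]]'

```text
time: 7.3
position: [0.4797, -0.0347, 0.1228]
tool_rot: [-2.19, -2.253, 0.001]
ft_force: [-2.0, 0.4, 6.5]
grip_width: 0.007
```

The stop is firm at 6.5 N with the TCP at z = 0.123. I'll lift off and go to the pot's stand.

Run:
```python
from plan import *
f=F["pot"][2]
s=get_state();r0=R.from_rotvec(s["tool_rot"])
rows([(s["position"]+[0,0,.12],r0),(P("pot",.10,.25),toolrot(f,0))]+pre("pot")[:1])
```

```text
slide [[0.0, 0.0, -4.0], [0.0, 0.0, -4.0], [0.0, 0.0, -4.0], [4.4, 0.1, -0.1], [4.3, 0.1, -0.1]] 
  dr [[0.0, 0.0, 0.0], [0.0, 0.0, 0.0], [0.0, 0.0, 0.0], [0.0, 0.0, -0.6], [0.0, 0.0, -0.5]]
slide [[4.4, 0.2, -0.1], [4.3, 0.2, -0.1], [4.4, 0.2, -0.1], [4.4, 0.3, -0.1], [4.3, 0.3, -0.1]] 
  dr [[0.0, 0.0, -0.6], [0.0, 0.0, -0.5], [0.0, 0.0, -0.6], [0.0, 0.0, -0.5], [0.0, 0.0, -0.6]]
slide [[4.4, 0.4, 0.0], [0.2, 0.0, 1.9], [0.5, 0.0, 1.8], [0.7, 0.0, 1.8], [0.9, 0.0, 1.7]] 
  dr [[0.0, 0.0, -0.5], [0.0, -7.0, 0.0], [0.0, -7.0, 0.0], [0.0, -7.0, 0.0], [0.0, -7.0, 0.0]]
slide [[1.2, 0.0, 1.6]] 
  dr [[0.0, -7.0, 0.0]]
16 rows end [0.4746 0.3274 0.1541] [ 1.761  1.957 -0.556]
```

Call:
move_arm --jaw '[255, 255, 255, 255, 255]' --slide '[[0, 0, -4.0], [0, 0, -4.0], [0, 0, -4.0], [4.4, 0.1, -0.1], [4.3, 0.1, -0.1]]' --dr '[[0, 0, 0], [0, 0, 0], [0, 0, 0], [0, 0, -0.6], [0, 0, -0.5]]'

```text
time: 7.8
position: [0.4797, 0.0522, 0.2455]
tool_rot: [2.171, 2.268, 0.002]
ft_force: [0.6, 0.3, -0.5]
grip_width: 0.006
```

Call:
move_arm --jaw '[255, 255, 255, 255, 255]' --slide '[[4.4, 0.2, -0.1], [4.3, 0.2, -0.1], [4.4, 0.2, -0.1], [4.4, 0.3, -0.1], [4.3, 0.3, -0.1]]' --dr '[[0, 0, -0.6], [0, 0, -0.5], [0, 0, -0.6], [0, 0, -0.5], [0, 0, -0.6]]'

```text
time: 8.3
position: [0.4762, 0.2719, 0.2491]
tool_rot: [2.113, 2.324, -0.0]
ft_force: [-0.2, -0.5, 0.2]
grip_width: 0.003
```

Run:
```python
from plan import *
import cv2
loc("pot"); rows([(P("pot",.10,.25),toolrot(F["pot"][2],0))]+pre("pot")[:1])
for c in("scene","top"):
    im,d=get_image(c); cv2.imwrite(f"pics/{c}5.png",im[:,:,::-1])
```

```text
t 8.3 local x,y,z [-0.0043  0.0577  0.2491] rot [-0.  -0.   0.5] F [-0.2 -0.5  0.2] q [ 0.4   0.23 -1.1   1.64  0.2   1.4  -0.63] g 0.0026760844726340907
slide [[4.2, 0.4, -0.1], [0.3, 0.0, 1.9], [0.5, 0.0, 1.9], [0.7, 0.0, 1.8], [0.9, 0.0, 1.7]] 
  dr [[0.0, 0.0, -0.5], [0.0, -7.0, 0.0], [0.0, -7.0, 0.0], [0.0, -7.0, 0.0], [0.0, -7.0, 0.0]]
slide [[1.1, 0.0, 1.5]] 
  dr [[0.0, -7.0, 0.0]]
6 rows end [0.4748 0.3271 0.155 ] [ 1.762  1.956 -0.556]
```

View pics/scene5.png

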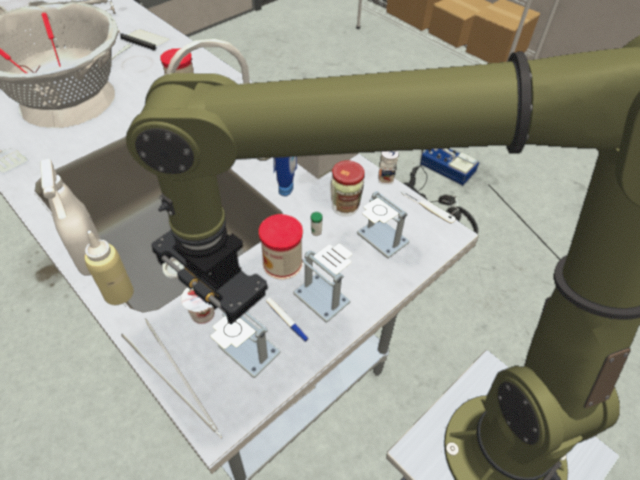

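View pics/top5.png

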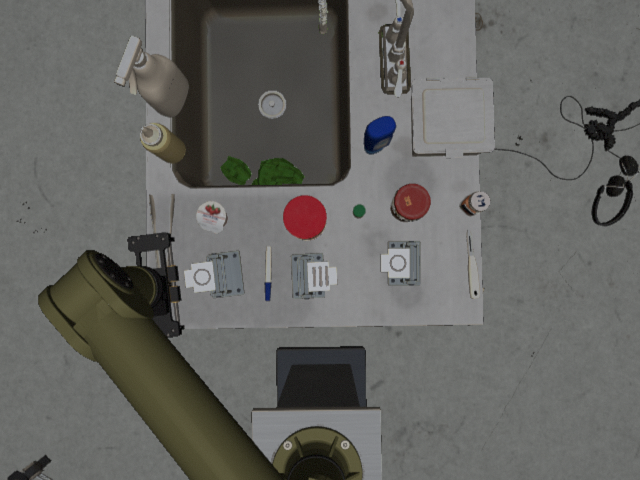

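The canister's tag now shows three bars and lies to the right, at (333,258) in the scene view and (320,277) in the top view. The containers haven't moved. The gripper is above and to the left of the pot's tag, so I carry on.

Call:
move_arm --jaw '[255, 255, 255]' --slide '[[4.2, 0.4, -0.1], [0.3, 0, 1.9], [0.5, 0, 1.9]]' --dr '[[0, 0, -0.5], [0, -7, 0], [0, -7, 0]]'

```text
time: 8.7
position: [0.4771, 0.3176, 0.2118]
tool_rot: [1.975, 2.186, -0.244]
ft_force: [-0.4, -0.7, -0.5]
grip_width: 0.009
```

Run:
```python
from plan import *
loc("pot"); rows(pre("pot")[:1])
```

```text
t 8.7 local x,y,z [0.0014 0.103  0.2118] rot [ -0.1 -14.2   0.2] F [-0.4 -0.7 -0.5] q [ 0.01  0.44 -1.    1.53  0.52  1.57 -0.94] g 0.008796655728727364
slide [[0.8, -0.1, 1.8], [1.0, 0.0, 1.6], [1.2, -0.1, 1.6]] 
  dr [[0.0, -6.9, -0.1], [0.0, -6.9, -0.1], [0.0, -7.0, 0.0]]
3 rows end [0.4742 0.3273 0.1541] [ 1.761  1.956 -0.555]
```

Call:
move_arm --jaw '[255, 255, 255, 255]' --slide '[[0.8, -0.1, 1.8], [1.0, 0, 1.6], [1.2, 0, 1.6], [0, 0, 0]]' --dr '[[0, -6.9, 0], [0, -6.9, 0], [0, -7, 0], [0, 0, 0]]'

```text
time: 9.1
position: [0.4691, 0.3303, 0.1462]
tool_rot: [1.752, 1.969, -0.568]
ft_force: [-0.1, 0.7, -0.4]
grip_width: 0.008
```

Run:
```python
from plan import *
import cv2
loc("pot"); rows(pre("pot")[1:])
im,d=get_image("scene"); cv2.imwrite("pics/s6.png",im[:,:,::-1])
```

```text
t 9.1 local x,y,z [-0.0052  0.1165  0.1462] rot [  0.6 -35.1  -0.7] F [-0.1  0.7 -0.4] q [-0.34  0.68 -0.85  1.44  0.77  1.82 -1.13] g 0.007929236345562645
slide [[0.5, 0.2, 1.8], [0.5, 0.2, 1.8], [0.5, 0.2, 1.9], [-1.2, 0.0, 0.8], [-1.2, 0.0, 0.9]] 
  dr [[-0.1, 0.0, 0.3], [-0.1, 0.1, 0.2], [-0.2, 0.0, 0.3], [0.0, 0.0, 0.0], [0.0, 0.0, 0.0]]
5 rows end [0.4798 0.2824 0.0924] [ 1.761  1.956 -0.555]
```

View pics/s6.png

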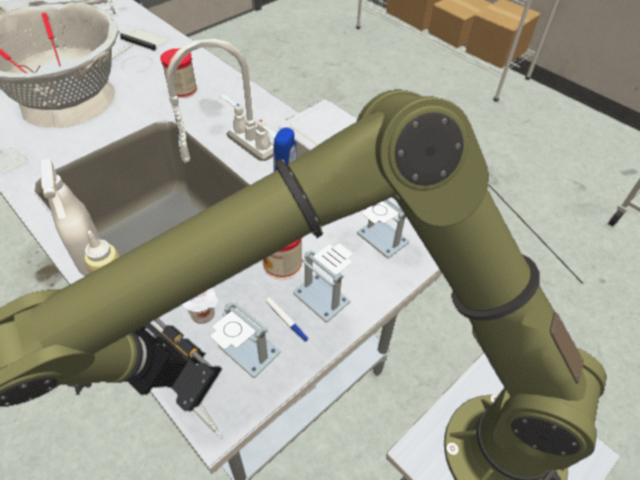

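Run:
```python
from h import *
im,d=get_image("scene"); W=cloud("scene",d)
for uv in((290,205),(150,290),(200,260),(60,340),(110,370),(30,390)): print(uv,np.round(W[uv[1],uv[0]],3))
```

```text
(290, 205) [0.314 0.241 0.59 ]
(150, 290) [0.363 0.398 0.53 ]
(200, 260) [0.346 0.342 0.55 ]
(60, 340) [0.397 0.496 0.497]
(110, 370) [0.423 0.469 0.349]
(30, 390) [0.407 0.55  0.434]
```

The forearm is well clear, with its top at z ≈ 0.5. The gripper is to the left of the pot's tag at (190,370). Now down and under the tab.

Call:
move_arm --jaw '[255, 255, 255]' --slide '[[0.5, 0.2, 1.8], [0.5, 0.2, 1.8], [0.5, 0.2, 1.9]]' --dr '[[-0.1, 0, 0.3], [-0.1, 0, 0.2], [-0.2, 0, 0.3]]'

```text
time: 9.5
position: [0.4835, 0.3082, 0.1014]
tool_rot: [1.777, 1.941, -0.537]
ft_force: [-0.6, -0.2, -0.4]
grip_width: 0.004
```

Run:
```python
from plan import *
loc("pot"); rows(pre("pot")[2:])
```

```text
t 9.5 local x,y,z [0.0068 0.093  0.1014] rot [ -0.8 -34.7   0.9] F [-0.6 -0.2 -0.4] q [-0.31  0.7  -0.83  1.51  0.8   1.72 -1.17] g 0.003796562056892724
slide [[-0.8, -0.3, 1.1], [-0.8, -0.4, 1.1]] 
  dr [[0.2, -0.2, -0.5], [0.2, -0.1, -0.6]]
2 rows end [0.4791 0.282  0.0924] [ 1.761  1.957 -0.555]
```

Call:
move_arm --jaw '[255, 255]' --slide '[[0, 0, 0], [0, 0, 0]]' --dr '[[0, 0, 0], [0, 0, 0]]'

```text
time: 9.7
position: [0.4824, 0.3087, 0.1012]
tool_rot: [1.775, 1.943, -0.541]
ft_force: [-0.1, -0.4, 0.0]
grip_width: 0.005
```

Run:
```python
from plan import *
loc("pot"); rows(pre("pot")[1:])
```

```text
t 9.7 local x,y,z [0.0058 0.0936 0.1012] rot [ -0.6 -34.8   0.8] F [-0.1 -0.4  0. ] q [-0.31  0.7  -0.83  1.51  0.8   1.73 -1.17] g 0.004927564919990544
slide [[0.8, -0.6, 0.5], [-1.2, 0.0, 0.8], [-1.2, 0.0, 0.9]] 
  dr [[0.3, -0.2, -1.0], [0.0, 0.0, 0.0], [0.0, 0.0, 0.0]]
3 rows end [0.4794 0.2826 0.0923] [ 1.76   1.958 -0.555]
```

Call:
move_arm --jaw '[255, 255, 255, 255]' --slide '[[0.8, -0.6, 0.5], [-1.2, 0, 0.8], [-1.2, 0, 0.9], [0, 0, 0]]' --dr '[[0.3, 0, -1.0], [0, 0, 0], [0, 0, 0], [0, 0, 0]]'

```text
time: 10.1
position: [0.4794, 0.2808, 0.0914]
tool_rot: [1.761, 1.958, -0.555]
ft_force: [0.9, -0.6, -0.2]
grip_width: 0.006
```

Run:
```python
from plan import *
import cv2
loc("pot"); rows([arc("pot",a) for a in range(0,73,8)])
im,d=get_image("scene"); cv2.imwrite("pics/s7.png",cv2.resize(im[240:440,100:340,::-1],None,fx=3,fy=3))
```

```text
t 10.1 local x,y,z [-0.0001  0.0661  0.0914] rot [  0. -35.  -0.] F [ 0.9 -0.6 -0.2] q [-0.26  0.68 -0.83  1.57  0.8   1.69 -1.15] g 0.006094510629889954
slide [[-1.2, 0.0, -1.7], [-0.5, 0.0, -0.6], [-0.6, 0.0, -0.6], [-0.6, 0.0, -0.5], [-0.7, 0.0, -0.4]] 
  dr [[0.0, 0.0, 0.0], [0.0, 0.0, 0.0], [0.0, 0.0, 0.0], [0.0, 0.0, 0.0], [0.0, 0.0, 0.0]]
slide [[-0.8, 0.0, -0.3], [-0.7, 0.0, -0.2], [-0.9, 0.0, -0.1], [-0.8, 0.0, 0.1], [-0.8, 0.0, 0.0]] 
  dr [[0.0, 0.0, 0.0], [0.0, 0.0, 0.0], [0.0, 0.0, 0.0], [0.0, 1.5, 0.0], [0.0, 3.1, 0.0]]
10 rows end [0.4834 0.2432 0.17  ] [ 1.809  2.012 -0.491]
```

View pics/s7.png

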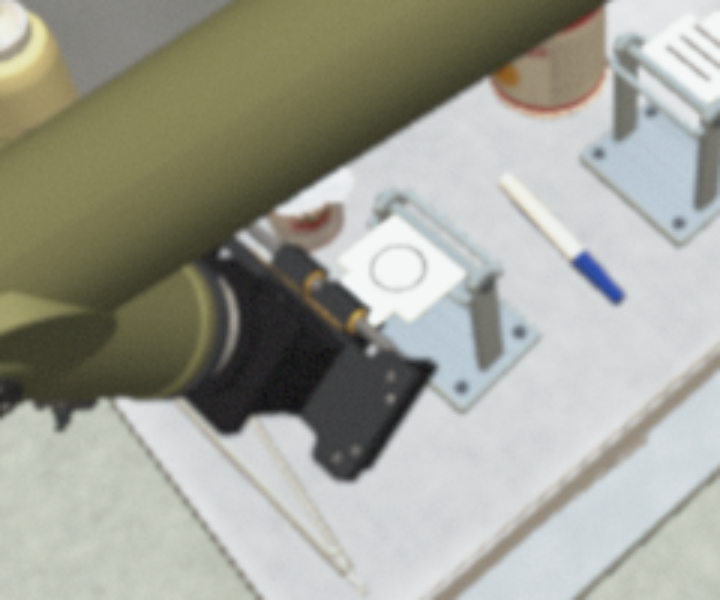

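The tip is under the pot's tab, hidden behind the fingers at about (335,290). The body is clear of the yoghurt pot at (310,210). Now the push.

Call:
move_arm --jaw '[255, 255, 255, 255, 255]' --slide '[[-1.2, 0, -1.7], [-0.5, 0, -0.6], [-0.6, 0, -0.6], [-0.6, 0, -0.5], [-0.7, 0, -0.4]]' --dr '[[0, 0, 0], [0, 0, 0], [0, 0, 0], [0, 0, 0], [0, 0, 0]]'

```text
time: 10.65
position: [0.4792, 0.2763, 0.1434]
tool_rot: [1.759, 1.964, -0.552]
ft_force: [-0.0, 0.2, -0.3]
grip_width: 0.009
```

Call:
move_arm --jaw '[255, 255, 255, 255, 255]' --slide '[[-0.8, 0, -0.3], [-0.7, 0, -0.2], [-0.9, 0, -0.1], [-0.8, 0, 0.1], [-0.8, 0, 0]]' --dr '[[0, 0, 0], [0, 0, 0], [0, 0, 0], [0, 1.5, 0], [0, 3.1, 0]]'

```text
time: 11.15
position: [0.482, 0.2464, 0.169]
tool_rot: [1.807, 2.02, -0.489]
ft_force: [-0.1, -1.0, -0.5]
grip_width: 0.006
```

Run:
```python
from plan import *
import cv2
loc("pot"); rows([arc("pot",a) for a in list(range(80,121,8))])
im,d=get_image("scene"); cv2.imwrite("pics/s8.png",cv2.resize(im[240:440,100:340,::-1],None,fx=3,fy=3))
```

```text
t 11.15 local x,y,z [-0.0012  0.0317  0.169 ] rot [  0.1 -30.1  -0.4] F [-0.1 -1.  -0.5] q [-0.1   0.5  -0.9   1.6   0.7   1.68 -1.  ] g 0.005709090840176759
slide [[-1.1, 0.1, 0.3], [-0.8, 0.0, 0.2], [-0.7, 0.0, 0.2], [-0.7, 0.0, 0.4], [-0.7, 0.0, 0.4]] 
  dr [[0.0, 2.9, 0.4], [0.0, 3.1, 0.0], [0.0, 3.1, 0.0], [0.0, 3.1, 0.0], [0.0, 3.1, 0.0]]
slide [[-0.6, 0.0, 0.4]] 
  dr [[0.0, 3.2, 0.0]]
6 rows end [0.4882 0.1978 0.1697] [ 1.997  2.217 -0.203]
```

View pics/s8.png

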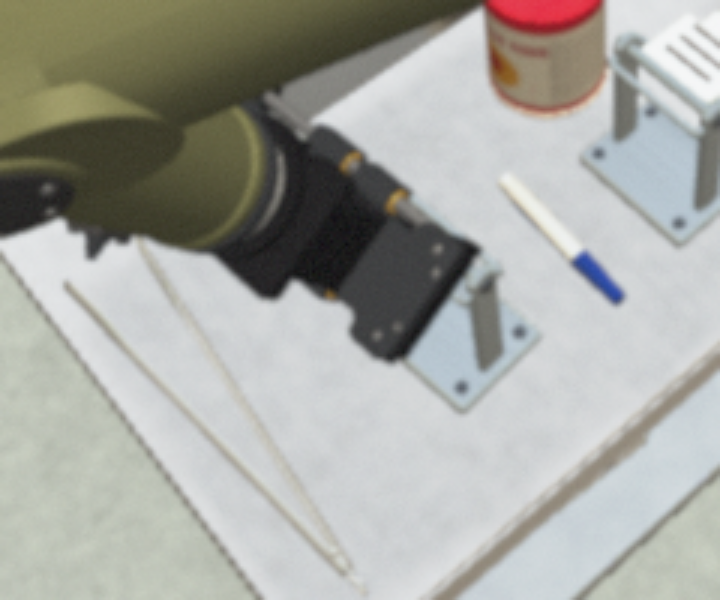

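The tag is no longer level on the left. It has risen behind the fingers near (455,235). I'll continue.

Call:
move_arm --jaw '[255, 255, 255, 255, 255]' --slide '[[-1.1, 0, 0.3], [-0.8, 0, 0.2], [-0.7, 0, 0.2], [-0.7, 0, 0.4], [-0.7, 0, 0.4]]' --dr '[[0, 2.9, 0.4], [0, 3.1, 0], [0, 3.1, 0], [0, 3.1, 0], [0, 3.1, 0]]'

```text
time: 11.7
position: [0.4869, 0.2039, 0.1727]
tool_rot: [1.968, 2.18, -0.254]
ft_force: [0.1, 0.8, -0.2]
grip_width: 0.008
```

Run:
```python
from plan import *
import cv2
loc("pot"); rows([arc("pot",a) for a in list(range(120,168,8))+[170,176]])
im,d=get_image("scene"); cv2.imwrite("pics/s9.png",cv2.resize(im[240:440,100:340,::-1],None,fx=3,fy=3))
```

```text
t 11.7 local x,y,z [-0.0008 -0.0111  0.1727] rot [ -0.1 -14.8   0.1] F [ 0.1  0.8 -0.2] q [ 0.24  0.31 -0.99  1.73  0.47  1.42 -0.76] g 0.007530464874194052
slide [[-0.5, 0.1, 0.5], [-0.6, 0.0, 0.5], [-0.6, 0.0, 0.5], [-0.5, 0.0, 0.6], [-0.4, 0.0, 0.7]] 
  dr [[0.1, 3.2, -0.2], [0.0, 3.1, 0.0], [0.0, 3.1, 0.0], [0.0, 3.1, 0.0], [0.0, 2.3, 0.0]]
slide [[-0.4, 0.0, 0.7], [-0.3, 0.0, 1.0], [-0.1, 0.0, 0.6]] 
  dr [[0.0, 0.0, 0.0], [0.0, 0.0, 0.0], [0.0, 0.0, 0.0]]
8 rows end [0.4918 0.1667 0.1261] [ 2.101e+00  2.335e+00 -1.000e-03]
```

View pics/s9.png

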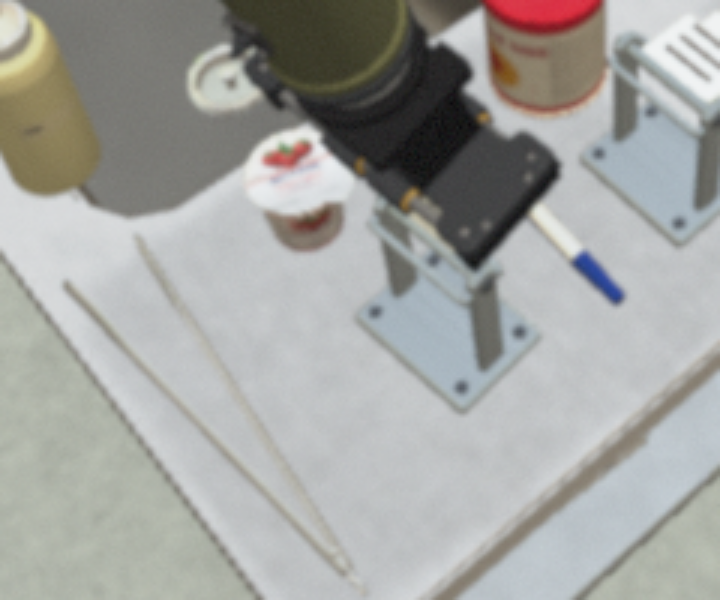

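The tag is past upright, edge-on at (440,240). Next I press it down to the right.

Call:
move_arm --jaw '[255, 255, 255, 255, 255]' --slide '[[-0.5, 0, 0.5], [-0.6, 0, 0.5], [-0.6, 0, 0.5], [-0.5, 0, 0.6], [-0.4, 0, 0.7]]' --dr '[[0, 3.2, 0], [0, 3.1, 0], [0, 3.1, 0], [0, 3.1, 0], [0, 2.3, 0]]'

```text
time: 12.25
position: [0.49, 0.174, 0.149]
tool_rot: [2.104, 2.33, -0.0]
ft_force: [0.2, 0.3, 0.4]
grip_width: 0.008
```

Call:
move_arm --jaw '[255, 255, 255, 255]' --slide '[[-0.4, 0, 0.7], [-0.3, 0, 0.9], [-0.1, 0, 0.5], [0, 0, 0]]' --dr '[[0, 0, 0], [0, 0, 0], [0, 0, 0], [0, 0, 0]]'

```text
time: 12.65
position: [0.49, 0.1675, 0.127]
tool_rot: [2.102, 2.333, -0.002]
ft_force: [-0.8, -0.3, 0.1]
grip_width: 0.006
```

Call:
move_arm --jaw '[255, 255, 255]' --slide '[[0, 0, 0.2], [0, 0, 0.2], [0, 0, 0]]' --dr '[[0, 0, 0], [0, 0, 0], [0, 0, 0]]'

```text
time: 12.95
position: [0.4908, 0.1673, 0.1239]
tool_rot: [2.102, 2.331, 0.0]
ft_force: [0.1, 0.4, -0.2]
grip_width: 0.006
```

Call:
move_arm --jaw '[255, 255, 255]' --slide '[[0, 0, 0.1], [0, 0, 0.1], [0, 0, 0]]' --dr '[[0, 0, 0], [0, 0, 0], [0, 0, 0]]'

```text
time: 13.25
position: [0.4911, 0.1672, 0.1228]
tool_rot: [2.102, 2.33, 0.0]
ft_force: [-2.7, 0.3, 5.6]
grip_width: 0.007
```

The stop is firm here too, at 5.6 N and z = 0.123. I'll lift off and check.

Call:
move_arm --jaw '[255, 255, 255, 255, 255]' --slide '[[0, 0, -3], [0, 0, -4], [0, 0, -4], [0, 0, -4], [4.0, 0, 0]]' --dr '[[0, 0, 0], [0, 0, 0], [0, 0, 0], [0, 0, 0], [0, 0, 0]]'

```text
time: 13.75
position: [0.4916, 0.2022, 0.277]
tool_rot: [2.111, 2.311, 0.008]
ft_force: [1.2, -0.1, -0.8]
grip_width: 0.004
```

Call:
move_arm --jaw '[255, 255, 255, 255, 255]' --slide '[[4.3, 0, -0.5], [4.3, 0, -0.5], [4.3, 0, 0], [4.3, 0, 0], [0, 0, 0]]' --dr '[[0, 0, 0], [0, 0, 0], [0, 0, 0], [0, 0, 0], [0, 0, 0]]'

```text
time: 14.25
position: [0.464, 0.3857, 0.2812]
tool_rot: [-2.088, -2.343, -0.003]
ft_force: [-0.5, 0.1, 0.6]
grip_width: 0.006
```

Run:
```python
from h import *
print(get_state()["time"],get_state()["position"],get_state()["ft_force"])
P=[]
for c in("scene","top"):
    im,d=get_image(c); cv2.imwrite(f"pics/{c}F.png",im[:,:,::-1]); W=cloud(c,d)
    for n,ft in(("can",(.48,-.025)),("pot",(.490,.178)),("jar",(.507,-.195))):
        Q=W.reshape(-1,3); s=Q[(np.hypot(Q[:,0]-ft[0],Q[:,1]-ft[1])<.022)&(Q[:,2]>.08)&(Q[:,2]<.2)]
        print(c,n,len(s),np.round(np.linalg.lstsq(np.c_[s[:,:2]-ft,np.ones(len(s))],s[:,2],rcond=None)[0],3))
    if c=="top":
        d0=np.load("pics/top0d.npy")
        for q in("canister","yoghurt_pot","food_jar","spice_jar","vial","marker_pen","peeler_tool"):
            r=regions_of(c,q)
            if r: m=r[0]["mask"]&(d>0); print(q,round(r[0]["score"],2),np.round(r[0]["xy"]),"depth diff",round(float(np.median(np.abs(d-d0)[m])),4))
            else: print(q,"none")
```

```text
14.25 [0.463957   0.3856637  0.28118388] [-0.50053202  0.11832489  0.55040427]
scene can 251 [-0.005  0.005  0.123]
scene pot 323 [0.002 0.014 0.123]
scene jar 188 [0.003 0.085 0.125]
top can 297 [0.007 0.037 0.122]
top pot 300 [0.003 0.015 0.122]
top jar 302 [-0.001  0.084  0.125]
canister 0.66 [308. 218.] depth diff 0.0022
yoghurt_pot 0.73 [212. 218.] depth diff 0.0025
food_jar 0.73 [410. 202.] depth diff 0.0022
spice_jar 0.79 [475. 203.] depth diff 0.0022
vial none
marker_pen 0.9 [266. 271.] depth diff 0.0024
peeler_tool 0.9 [468. 272.] depth diff 0.0023
```

View pics/sceneF.png

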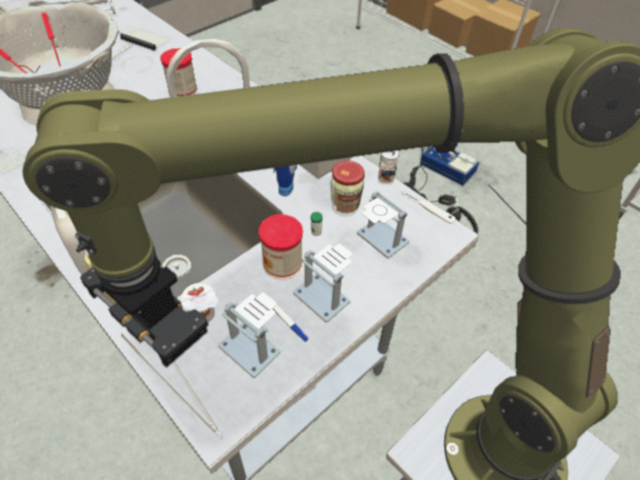

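View pics/topF.png

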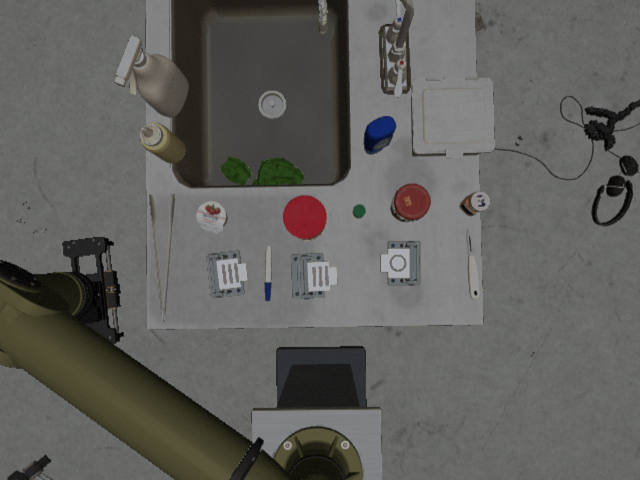

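Both tags show three bars and lie flat on the right, at (333,258) and (256,312) in the scene view. The jar's ring is unchanged at (380,211), and nothing else has moved. Handing in.

Run:
```python
from bench import *
print(get_state()["ft_force"]); print(close_job())
```

```text
[-0.20371354  0.00294817  0.22293722]
the job is handed in; nothing more can be done
None
```

I flipped the canister's tag first and then the yoghurt pot's, pushing each from left to right with the shut fingertips. I pressed each one down to its stop with about 6 N, then drew the arm clear. I handed the job in at about 15 s on the robot's clock.

- **Flipped tags:** both show three bars and lie flat on the right. The depth fits put the pot's tag within about 1° of level. For the canister's tag, the scene camera gave 0.3° and the top camera about 2°. I put that gap down to noise, since the tag was pressed firmly against its stop.
- **Food jar's tag:** it still shows its ring at its starting angle.
- **Containers and other things:** none looks moved in the before and after pictures. The network did not find the vial in the last top picture, but it is visible there in its old place.

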